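# Make up a post-foot kit and a pipe-bracket kit at the welding bench

## Task

Make up two weld kits from the steel offcuts on the bench. In the blue tray build the post foot, largest first: the galvanised base plate flat in the middle, the red-brown step plate centred on it, and the blue box-section stub standing centred on top, all three squared up with one another; in the yellow tray set the orange channel, open side up, in the middle of one pocket and the green pipe collar, standing on its end, in the middle of the other (either way round). Leave the spare rusty ring and the tin where they are, and let go of everything.

Things in the scene. Friction and masses are not known exactly. Their poses are not given: they have to be found in the camera images.
- base_plate_mid (a point): Base plate: solid steel, light galvanised grey, four dark bolt holes in its top; 62 x 62 mm, 18 mm thick, loose, lying flat on the bench, about 0.5 kg. The point is at its centre, half-way up; z up; x and y along its sides.
- step_plate_mid (a point): Step plate: solid steel in red-brown primer, one dark spot in its top; 42 x 42 mm, 20 mm thick, loose, lying flat, about 0.27 kg. The point is at its centre, half-way up; z up; x and y along its sides.
- post_mid (a point): Stub of blue square box section, hollow right through, walls 3 mm; 26 x 26 mm, 40 mm tall, loose, standing upright, about 0.09 kg. The point is at its centre, half-way up; z up; x and y along its sides.
- channel_mid (a point): Offcut of orange U-channel, open side up; 50 mm long (its x), 46 mm wide over its two upright legs (its y), 36 mm high, web and legs 6 mm thick; loose, about 0.25 kg. The point is midway between the legs, half-way up; z up.
- collar_mid (a point): Green pipe collar: a tube standing on end, 48 mm outside and 36 mm inside diameter, 40 mm tall, loose, about 0.21 kg. The point is on its axis, half-way up; z up along the axis.
- spare_mid (a point): Spare rusty-brown ring, 62 mm outside and 40 mm inside diameter, 22 mm high, loose; it belongs to neither kit and stays where it is. The point is on its axis, half-way up.
- tray_blue: Blue steel kit tray, fixed to the bench: one square compartment, 136 x 136 mm inside, floor 3 mm thick, walls 3 mm thick reaching 12 mm above the bench. Origin at the centre of its underside, on the bench; x and y along its sides.
- pocket_a (a point): One pocket of the yellow steel kit tray, which is fixed to the bench, 217 x 110 mm outside (long side along x), split by a cross wall into two equal pockets about 104 x 104 mm inside; floor 3 mm thick, walls 3 mm thick reaching 12 mm above the bench. The point is the centre of the pocket nearer the robot, on the top face of its floor (3 mm above the bench); x and y along the tray's sides.
- pocket_b (a point): The other, like pocket of the yellow tray (the one further from the robot): centre of its floor, same axes.
- tin_mid (a point): Closed light-grey tin, 68 mm diameter, 58 mm tall, loose, standing beyond the stock; a bystander to leave alone. The point is at its centre, half-way up.
Things that resemble listed ones, but are neither listed nor needed, are in the scene too. Leave any purple or turquoise look-alike of the part that bears step_plate_mid alone.

How it is judged:
By the outcome, as a careful person would: the job done as asked, in the order asked, and still so for the second after the job is handed in, with the robot touching nothing.
It also fails if it takes over 122 s, if anything falls off the work surface, if the arm or the gripper's body presses on something with over 40 N, if the wrist force passes 120 N, or if a joint passes its speed limit or range.

## Robot

A 7-joint arm with a two-finger parallel gripper is mounted at the origin on the work surface. World frame = base frame: x ahead of the robot, y to its left, z up, the work surface at z = 0. Lengths are in mm, angles in rad, forces in N, time in s.
With the tool pointing down it reaches from about 400 to 875 mm from the base axis. Payload 4.4 kg.
Tool frame: the origin (TCP) lies midway between the tips of the shut fingers; the grasp point (between the pads) lies 19 mm behind it (ctrl.grip_point_offset is the distance from the TCP to the grasp point, in mm); z points along the fingers, y is the direction in which the jaws open and shut (so a half turn about z gives the same grasp; the last joint's range is limited). The gripper opens to 85 mm and grips with 20 to 120 N. Pads are 22 mm wide; open, the fingers measure 114 mm over their backs; the gripper's body (76 mm by 85 mm) begins 54 mm behind the grasp point. The pads swing forward as they close: fully open they stand 13 mm farther back than shut.
Start: joints at [1.28, 0.628, 0.038, 1.517, -0.027, 0.996, -0.02], TCP at [144.92, -633.653, 231.313] pointing down, gripper open.
Joint ranges: [-3.06, 3.06], [-0.37, 2.12], [-1.25, 1.32], [0.18, 2.47], [-1.1, 4.24], [0.23, 1.98], [-2.94, 2.94]. Speed limits (rad/s): [2.57, 2.57, 3.14, 3.14, 3.14, 3.14, 3.14].

## Interface

Orientations are given as [roll, pitch, yaw] about the fixed x, y, z axes, in that order (R = Rz(yaw) Ry(pitch) Rx(roll)).
In Python, from cell import ctrl, imaging, models gives the robot as it stands. The module is installed in compiled form; this text tells all that it offers.
- The arm moves only by the tool drive_tool, never from a script. Its argument "deltas" is text: rows parted by semicolons, each of 5 numbers parted by spaces: the shift along the tool's x, y, z in m, then the turn about the tool's z in degrees, then the finger opening in m, from 0 to 0.0854. A call has 1 to 12 rows; each row is the pose to reach, as a shift and turn from the pose commanded when the call began, along the tool's axes at that moment; what a row does not reach only later rows make up. A row lasts 1/8 s, in which the tool goes at most 62.5 mm and 10.7 degrees, less where a joint would pass 70% of its speed; a pose out of reach is approached as far as the arm can. A call with a gripper value outside its range is refused whole. The fingers move at their own pace and stop on an object; the grip force is fixed at half the most. Time passes only in rows, so rows that repeat a pose let the fingers close. It gives the time, the measured TCP pose, the force and the opening at its end, in the units of the state.
- ctrl.read_state(): the state, without advancing time (a new reading comes with each control period).
- imaging.get_image(name): name is "side" or "top"; returns a dict with "color" (400x640x3 uint8, red, green, blue), "range_z" (400x640 float32, mm along the optical axis (not along the pixel's ray), 0 where there is no reading), "vfov" (degrees; the focal length in pixels is half the picture's height over the tangent of half this angle, whatever the lens; pixels are square), "cx", "cy" (the principal point, pixels), "extrinsics" (4x4, takes a point from camera to world coordinates). Camera axes: x right, y down, z forward; pixel columns grow to the right and rows downward; lengths in mm; the calibration is good to about 2 mm. A picture is of the moment at which its call begins.
- ctrl.finish_job(): hands the job in, once; it reports no verdict.
Trained networks look in a picture, given as the dict that the camera call returned (one of the last four; its "shot" number tells which), for a name from the list of things; names that differ only in an ending like _2 or _b are one class to them, and where a whole thing is asked for, a point or a joint stands for the part that bears it (a point fixed in the world has none). Each returns a list of dicts, best first, with "score" (0 to 1); they miss things now and then, are a little off and sometimes report something else, mostly with a low value. They report only what shows in the picture. A call takes as long as a camera call. They do not tell look-alikes from the thing itself.
- models.spot_in(picture, thing): "point" ([column, row] in pixels, amid what is visible of it).
- models.landmark_of(picture, thing): "point" ([column, row] in pixels: a listed point, or the origin of a listed thing).
The state is a dict: "clock": time; "qpos": joint angles; "qd": joint speeds; "tau": joint torques, N m; "eef_pos": TCP position; "tool_rot": TCP orientation; "force": force on the tool from outside, world axes, zero at the start; "torque": the same for the moment, N m; "width": finger opening in mm.
Only numpy, scipy, OpenCV 4.12 (cv2) and the standard library are available. Lean on these libraries where they do the work, as an engineer would, in place of code of your own. Each camera call takes 0.05 s, during which the arm holds its last target.

## Working session

There is one attempt and no reset: what is moved stays moved. The work goes in short steps, Python scripts to look and compute and a tool call to move; the robot and the scene stay as the last step left them, time stands still between calls to the robot, and variables do not carry over. Pictures are saved under pics/ and viewed, and the job is handed in when it is done.

Besides the shell and the picture viewer there is one more tool, called after "Emit:" as name(argument=value, ...), one argument or row to a line, values as JSON. drive_tool: Moves the arm, as the interface text tells. Its arguments: {"type":"object","properties":{"deltas":{"type":"string"}},"required":["deltas"]}

```bash
mkdir -p pics; ls
cat > h.py <<'E'
import numpy as np, cv2
from cell import ctrl, imaging, models
def snap(name,tag):
    p=imaging.get_image(name); cv2.imwrite(f'pics/{tag}.png',cv2.cvtColor(p['color'],cv2.COLOR_RGB2BGR)); 
    np.savez(f'pics/{tag}.npz',color=p['color'],range_z=p['range_z'],E=p['extrinsics'],v=p['vfov'],cx=p['cx'],cy=p['cy'])
    return p
def load(tag):
    d=np.load(f'pics/{tag}.npz'); return dict(color=d['color'],range_z=d['range_z'],extrinsics=d['E'],vfov=float(d['v']),cx=float(d['cx']),cy=float(d['cy']))
def cloud(p):
    h,w=p['range_z'].shape; f=h/2/np.tan(np.radians(p['vfov'])/2)
    u,v=np.meshgrid(np.arange(w),np.arange(h)); z=p['range_z']
    P=np.stack([(u-p['cx'])/f*z,(v-p['cy'])/f*z,z,np.ones_like(z)],-1)@np.array(p['extrinsics']).T
    P=P[...,:3]; P[z<=0]=np.nan; return P
E
python3 - <<'E'
from h import *
for n in('side','top'):
    p=snap(n,n+'0'); print(n,p['vfov'],p['cx'],p['cy'],np.round(p['extrinsics'],3).tolist(),p['shot'])
    for t in 'base_plate_mid step_plate_mid post_mid channel_mid collar_mid spare_mid tray_blue pocket_a pocket_b tin_mid'.split():
        print(t,[(np.round(r['point']).tolist(),round(r['score'],2)) for r in models.landmark_of(p,t)])
print(ctrl.read_state(),ctrl.grip_point_offset)
E
```

```text
pics
side 50.62319532557695 322.7936866979839 198.90724732940313 [[-0.714, -0.547, 0.436, 141.598], [-0.7, 0.553, -0.453, 426.571], [0.007, -0.628, -0.778, 824.784], [0.0, 0.0, 0.0, 1.0]] 1
base_plate_mid [([322.0, 181.0], 0.9)]
step_plate_mid [([410.0, 255.0], 0.93), ([438.0, 232.0], 0.64)]
post_mid [([271.0, 211.0], 0.76)]
channel_mid [([304.0, 240.0], 0.63)]
collar_mid [([335.0, 262.0], 0.96)]
spare_mid [([345.0, 202.0], 0.57)]
tray_blue [([235.0, 297.0], 0.8)]
pocket_a [([393.0, 162.0], 0.96), ([375.0, 233.0], 0.73)]
pocket_b [([393.0, 162.0], 0.96), ([375.0, 233.0], 0.73)]
tin_mid [([233.0, 185.0], 0.87)]
top 43.01329977844199 309.29950607804227 211.54158656739037 [[-0.013, -0.998, 0.065, 476.268], [-1.0, 0.013, -0.0, -11.816], [-0.001, -0.065, -0.998, 1119.638], [0.0, 0.0, 0.0, 1.0]] 2
base_plate_mid [([344.0, 167.0], 0.92)]
step_plate_mid [([337.0, 260.0], 0.73)]
post_mid [([266.0, 161.0], 0.56)]
channel_mid [([270.0, 218.0], 0.93)]
collar_mid [([271.0, 259.0], 0.63)]
spare_mid [([342.0, 212.0], 0.87)]
tray_blue [([182.0, 213.0], 0.68), ([271.0, 261.0], 0.16)]
pocket_a [([434.0, 207.0], 0.87), ([421.0, 253.0], 0.83)]
pocket_b [([434.0, 207.0], 0.87), ([421.0, 253.0], 0.83)]
tin_mid [([261.0, 109.0], 0.71), ([434.0, 207.0], 0.37)]
{'clock': 1.1, 'qpos': array([ 1.28020431,  0.62840374,  0.03854476,  1.51741563, -0.02699369,
        0.99629644, -0.02002884]), 'qd': array([-0.00184015,  0.00059941,  0.0008672 , -0.00039369, -0.00286156,
        0.0018043 , -0.00024531]), 'tau': array([ 1.17874235e-03, -5.63277698e+01,  1.22573879e+00, -1.93783325e+01,
        1.09082140e-02,  1.70708961e-03, -2.84273818e-05]), 'eef_pos': array([ 144.88743692, -633.65292541,  231.30680383]), 'tool_rot': array([-3.14158889e+00, -4.27360872e-06,  2.24705036e-01]), 'force': array([-0.31708709, -0.21837886, -0.58956399]), 'torque': array([-0.00381386, -0.00845292,  0.09472721]), 'width': 85.43254617268411} 18.700000000000003
```

View pics/top0.png

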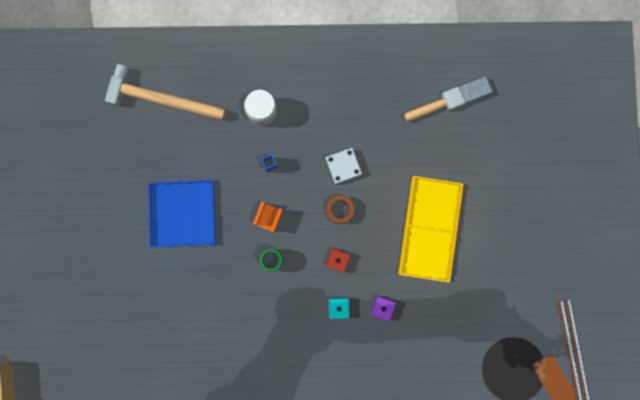

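View pics/side0.png

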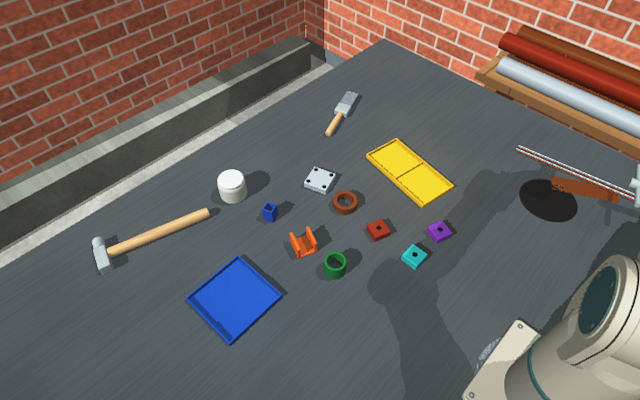

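Top view: red step plate (338,260) vs turquoise (339,308) and purple (384,308) look-alikes. Base plate (344,166), post (268,161), channel (268,216), collar (270,260), ring (340,209), tin (260,107), blue tray (182,213), yellow tray (431,229). I choose the red one. Now measuring and taking a close crop.

```bash
cat >> h.py <<'E'
# colour masks: name -> (Hlo,Hhi,Slo,Vlo)
ROI={'top':{'base':(344,166,28),'step':(338,260,20),'post':(268,161,16),'channel':(268,216,22),'collar':(270,260,18),'ring':(340,209,20),'blue':(182,213,50),'yellow':(431,229,70)},
'side':{'base':(320,180,25),'step':(378,230,20),'post':(270,211,16),'channel':(303,242,22),'collar':(335,265,18),'ring':(345,202,18),'blue':(235,300,60),'yellow':(410,172,60)}}
def cmask(p,name):
    hsv=cv2.cvtColor(p['color'],cv2.COLOR_RGB2HSV).astype(int);H,S,V=hsv[...,0],hsv[...,1],hsv[...,2]
    if name=='base': return (V>120)&(S<60)
    r={'step':(0,8),'post':(105,125),'blue':(105,125),'channel':(5,16),'collar':(55,85),'ring':(5,14),'yellow':(20,32)}[name]
    return (H>=r[0])&(H<=r[1])&(S>130)&(V>40)
def sel(p,name,c,zlo,zhi):
    P=cloud(p); m=cmask(p,name); x,y,r=c; w=np.zeros_like(m); w[max(0,y-r):y+r,max(0,x-r):x+r]=True
    m&=w&(P[...,2]>zlo)&(P[...,2]<zhi)
    return P[m]
def rect(Q):
    (c,s,a)=cv2.minAreaRect(Q[:,:2].astype(np.float32)); return np.round(c,1),np.round(s,1),round(a,1)
E
python3 - <<'E'
from h import *
Z={'base':(12,25),'step':(14,26),'post':(30,46),'channel':(28,42),'collar':(32,46),'ring':(15,28),'blue':(-5,20),'yellow':(-5,20)}
for cam in('top','side'):
    p=load(cam+'0')
    P=cloud(p)
    for n,c in ROI[cam].items():
        Q=sel(p,n,c,*Z[n])
        if len(Q)<5: print(cam,n,'few',len(Q)); continue
        print(cam,n,len(Q),'z',np.round(np.percentile(Q[:,2],[5,50,95]),1),'rect',rect(Q),'mean',np.round(Q[:,:2].mean(0),1))
    # table plane
    for (u,v) in [(300,140),(230,250),(370,240),(380,120)]: print(P[v,u].round(1))
p=load('top0');c=p['color'][125:335,130:480];cv2.imwrite('pics/crop0.png',cv2.resize(c[...,::-1],None,fx=2.2,fy=2.2,interpolation=cv2.INTER_CUBIC))
E
```

```text
top base 760 z [14.6 17.6 20.9] rect (array([648.6, -88. ]), array([62.2, 62.2]), 19.2) mean [648. -88.]
top step 352 z [16.4 19.7 23.1] rect (array([442. , -72.4]), array([41.5, 41.2]), 69.9) mean [442.1 -72.2]
top post 75 z [33.3 39.3 42.7] rect (array([655.5,  74.1]), array([25.9, 25.9]), 20.9) mean [655.1  74. ]
top channel 149 z [31.  35.3 39.1] rect (array([538. ,  77.5]), array([46.2, 49.6]), 68.0) mean [538.2  77.6]
top collar 176 z [35.3 39.4 42.6] rect (array([445.6,  71.5]), array([45.1, 44.5]), 89.8) mean [446.   71.1]
top ring 312 z [18.1 21.5 24.5] rect (array([552.3, -79. ]), array([56.8, 56.8]), 88.8) mean [552.  -78.8]
top blue 4312 z [-0.9  2.8 11.2] rect (array([549.4, 271. ]), array([145.1, 147.9]), 1.7) mean [548.8 270.2]
top yellow 5233 z [-0.7  3.2 11.6] rect (array([ 508.3, -279.6]), array([117.5, 221.1]), 80.3) mean [ 507.5 -278.3]
[710.    6.5  -4.1]
[466.5 163.2   0.8]
[ 484.4 -145.6   -4.9]
[ 7.521e+02 -1.730e+02 -3.000e-01]
side base 457 z [15.1 19.1 21.5] rect (array([648.6, -85.4]), array([64. , 64.2]), 19.9) mean [646.4 -83.7]
side step 274 z [16.6 20.8 23.4] rect (array([441. , -70.2]), array([42.3, 42.4]), 70.1) mean [439.5 -68.4]
side post 108 z [30.6 37.7 42.5] rect (array([654.4,  76.3]), array([25.9, 28.7]), 20.0) mean [653.8  76.5]
side channel 146 z [28.9 36.6 39.2] rect (array([537. ,  79.4]), array([47.2, 51.3]), 69.0) mean [534.9  80.3]
side collar 199 z [33.1 40.  42.7] rect (array([444.3,  73.9]), array([45. , 45.6]), 44.0) mean [442.7  74.4]
side ring 264 z [16.8 22.4 25.5] rect (array([551. , -76.1]), array([59.8, 57.7]), 83.0) mean [549.  -74.8]
side blue 4548 z [ 1.7  4.4 12.9] rect (array([548.2, 267.8]), array([144.3, 147.7]), 1.9) mean [546.4 271.8]
side yellow 2878 z [ 1.7  4.7 13.2] rect (array([ 508.1, -280.8]), array([127. , 223.6]), 80.1) mean [ 503.8 -275.9]
[ 795.9 -158.1    3.6]
[648.7 202.8   0.7]
[439.8 -43.3  -1. ]
[ 693.6 -387.3   -0.9]
```

View pics/crop0.png

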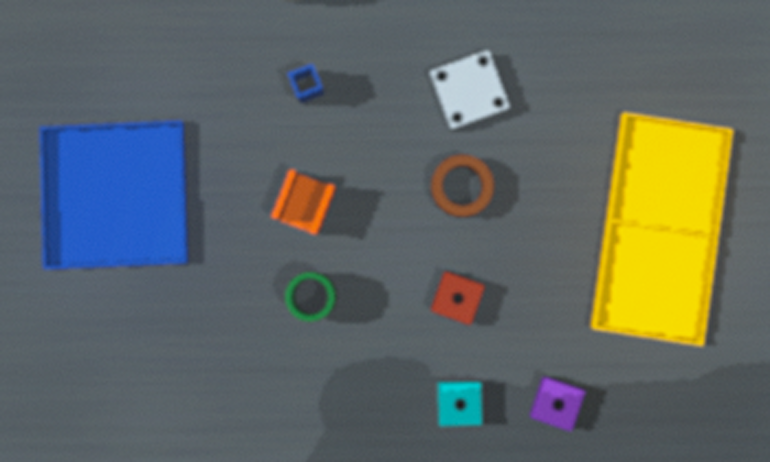

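```bash
cat >> h.py <<'E'
from scipy.optimize import minimize
DIM={'base':(62,62,18),'step':(42,42,20),'post':(26,26,40),'channel':(50,46,36),'collar':(48,48,40),'ring':(62,62,22),'blue':(142,142,12),'yellow':(217,110,12)}
def proj(p,X):
    f=p['color'].shape[0]/2/np.tan(np.radians(p['vfov'])/2)
    C=(np.linalg.inv(p['extrinsics'])@np.c_[X,np.ones(len(X))].T).T
    return np.c_[C[:,0]/C[:,2]*f+p['cx'],C[:,1]/C[:,2]*f+p['cy']]
def pts(name,x,y,a,z0):
    L,W,H=DIM[name]
    if name in('collar','ring'):
        t=np.linspace(0,2*np.pi,60,endpoint=False); q=np.c_[np.cos(t),np.sin(t)]*L/2
    else:
        q=np.array([[1,1],[1,-1],[-1,-1],[-1,1]])*[L/2,W/2]
    c,s=np.cos(a),np.sin(a); q=q@np.array([[c,s],[-s,c]])+[x,y]
    return np.vstack([np.c_[q,np.full(len(q),z0)],np.c_[q,np.full(len(q),z0+H)]])
def fit(p,name,roi,x,y,adeg,z0=0):
    m=cmask(p,name).astype(np.uint8); u,v,r=roi; u0,v0=max(0,u-r),max(0,v-r); m=m[v0:v+r,u0:u+r]
    n,l,st,_=cv2.connectedComponentsWithStats(m,connectivity=8); k=[i for i in range(1,n) if st[i,4]>12]
    cs=np.vstack([np.argwhere(l==i)[:,::-1] for i in k]).astype(np.int32)
    hull=cv2.convexHull(cs); M=np.zeros(m.shape,np.uint8); cv2.fillConvexPoly(M,hull,1); M=M.astype(float)
    S=8
    def ren(q):
        h=cv2.convexHull(proj(p,pts(name,q[0],q[1],q[2],z0)).astype(np.float32))[:,0]
        h=(h-[u0,v0]+.5)*S-.5
        R=np.zeros((M.shape[0]*S,M.shape[1]*S),np.uint8); cv2.fillConvexPoly(R,np.round(h*16).astype(np.int32),255,shift=4)
        return cv2.resize(R,M.shape[::-1],interpolation=cv2.INTER_AREA)/255.
    rnd=name in('collar','ring')
    def cost(d): return ((ren([x+d[0],y+d[1],np.radians(adeg)+(0 if rnd else d[2]/50)])-M)**2).sum()
    s=minimize(cost,[0,0,0],method='Nelder-Mead',options=dict(initial_simplex=[[0,0,0],[3,0,0],[0,3,0],[0,0,4]],xatol=.02,fatol=.01,maxiter=300))
    d=s.x; return round(x+d[0],2),round(y+d[1],2),round(adeg+(0 if rnd else np.degrees(d[2]/50)),2),round(s.fun/M.sum(),3)
E
cat > m.py <<'E'
from h import *
G={'base':(648,-87,19.5),'step':(442,-71,-20),'post':(655,75,20.5),'channel':(538,78,-21.5),'collar':(446,72,0),'ring':(552,-78,0),'blue':(549,270,1.8),'yellow':(508,-280,-9)}
if __name__=='__main__':
  for n,g in G.items():
    for cam in('top','side'): print(n,cam,fit(load(cam+'0'),n,ROI[cam][n],*g))
E
python3 m.py
```

```text
base top (np.float64(649.81), np.float64(-87.87), np.float64(20.24), np.float64(0.062))
base side (np.float64(649.7), np.float64(-86.72), np.float64(20.12), np.float64(0.034))
step top (np.float64(442.0), np.float64(-72.3), np.float64(-21.1), np.float64(0.03))
step side (np.float64(441.31), np.float64(-71.59), np.float64(-20.05), np.float64(0.039))
post top (np.float64(656.74), np.float64(75.18), np.float64(20.01), np.float64(0.071))
post side (np.float64(655.6), np.float64(75.38), np.float64(20.85), np.float64(0.028))
channel top (np.float64(538.79), np.float64(78.44), np.float64(-20.93), np.float64(0.055))
channel side (np.float64(537.44), np.float64(79.24), np.float64(-20.46), np.float64(0.035))
collar top (np.float64(445.38), np.float64(71.64), 0, np.float64(0.035))
collar side (np.float64(445.22), np.float64(72.34), 0, np.float64(0.056))
ring top (np.float64(552.08), np.float64(-78.5), 0, np.float64(0.074))
ring side (np.float64(553.08), np.float64(-79.18), 0, np.float64(0.071))
blue top (np.float64(548.13), np.float64(268.86), np.float64(1.93), np.float64(0.022))
blue side (np.float64(547.9), np.float64(269.9), np.float64(1.82), np.float64(0.016))
yellow top (np.float64(507.81), np.float64(-277.4), np.float64(-9.65), np.float64(0.039))
yellow side (np.float64(508.05), np.float64(-276.98), np.float64(-9.85), np.float64(0.028))
```

```bash
cat > d.py <<'E'
import sys
from h import *
def go(x,y,z,yaw):
    s=ctrl.read_state(); e=s['eef_pos']; psi=s['tool_rot'][2]
    d=np.array([x,y,z])-e; c,sn=np.cos(psi),np.sin(psi)
    t=(np.degrees(psi)-yaw+180)%360-180
    print('t=%.2f eef'%s['clock'],e.round(1),'yaw %.2f'%np.degrees(psi),'rp',s['tool_rot'][:2].round(3),'w %.1f'%s['width'],'F',s['force'].round(1),'| q1 %.2f q7 %.2f'%(s['qpos'][0],s['qpos'][6]))
    print('delta m: %.4f %.4f %.4f turn %.2f'%((d[0]*c+d[1]*sn)/1e3,(d[0]*sn-d[1]*c)/1e3,-d[2]/1e3,t))
if __name__=='__main__': go(*map(float,sys.argv[1:5]))
E
python3 d.py 649.7 -87.3 110 20.2
```

```text
t=1.10 eef [ 144.9 -633.7  231.3] yaw 12.87 rp [-3.142 -0.   ] w 85.4 F [-0.3 -0.2 -0.6] | q1 1.28 q7 -0.02
delta m: 0.6139 -0.4201 0.1213 turn -7.33
```

Emit:
drive_tool(
  deltas="0.6139 -0.4201 0.1213 -7.33 0.0854; 0.6139 -0.4201 0.1213 -7.33 0.0854; 0.6139 -0.4201 0.1213 -7.33 0.0854; 0.6139 -0.4201 0.1213 -7.33 0.0854; 0.6139 -0.4201 0.1213 -7.33 0.0854; 0.6139 -0.4201 0.1213 -7.33 0.0854; 0.6139 -0.4201 0.1213 -7.33 0.0854; 0.6139 -0.4201 0.1213 -7.33 0.0854; 0.6139 -0.4201 0.1213 -7.33 0.0854; 0.6139 -0.4201 0.1213 -7.33 0.0854; 0.6139 -0.4201 0.1213 -7.33 0.0854; 0.6139 -0.4201 0.1213 -7.33 0.0854",
)

```text
clock: 2.6
eef_pos: [648.7, -88.5, 110.5]
tool_rot: [3.141, -0.0, 0.353]
force: [2.4, -0.1, 0.5]
width: 85.6
```

```bash
python3 d.py 649.7 -87.3 0 20.2
```

```text
t=2.60 eef [648.7 -88.5 110.5] yaw 20.21 rp [ 3.141 -0.   ] w 85.6 F [ 2.4 -0.1  0.5] | q1 0.06 q7 -1.08
delta m: 0.0013 -0.0008 0.1105 turn 0.01
```

Emit:
drive_tool(
  deltas="0 0 0.055 0 0.0854; 0 0 0.095 0 0.0854; 0 0 0.11 0 0.0854; 0 0 0.11 0 0.0854; 0 0 0.11 0 0.058; 0 0 0.11 0 0.058; 0 0 0.11 0 0.058; 0 0 0.11 0 0.058; 0 0 0.11 0 0.058; 0 0 0.11 0 0.058",
)

```text
clock: 3.85
eef_pos: [648.6, -89.5, 3.2]
tool_rot: [3.141, -0.003, 0.353]
force: [-0.8, 0.5, 5.3]
width: 59.9
```

```bash
python3 d.py 649.7 -87.3 0 20.2
```

```text
t=3.85 eef [648.6 -89.5   3.2] yaw 20.21 rp [ 3.141e+00 -3.000e-03] w 59.9 F [-0.8  0.5  5.3] | q1 0.07 q7 -1.08
delta m: 0.0018 -0.0017 0.0032 turn 0.01
```

```bash
python3 - <<'E'
from h import *
p=snap('side','s1');c=p['color'][90:250,230:430];a=cv2.resize(c,None,fx=3.5,fy=3.5,interpolation=cv2.INTER_CUBIC)
cv2.imwrite('pics/s1c.png',a[...,::-1])
print(fit(p,'base',ROI['side']['base'],649,-87,20))
E
python3 d.py 649.7 -87.3 0 20.2
```

```text
(np.float64(653.0), np.float64(-88.62), np.float64(21.49), np.float64(0.165))
t=3.90 eef [648.6 -89.5   3.2] yaw 20.21 rp [ 3.141e+00 -3.000e-03] w 60.2 F [-1.1  0.4  5.5] | q1 0.07 q7 -1.08
delta m: 0.0018 -0.0017 0.0032 turn 0.01
```

View pics/s1c.png

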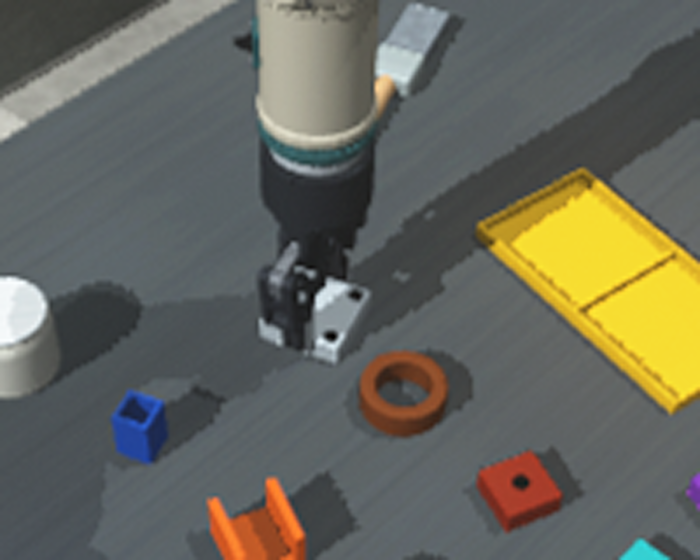

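Emit:
drive_tool(
  deltas="0 0 -0.003 0 0.0854; 0 0 -0.003 0 0.0854; 0 0 -0.003 0 0.0854; 0 0 -0.05 0 0.0854; 0 0 -0.05 -10.5 0.0854; 0 0 -0.05 -21 0.0854; 0 0 -0.05 -31.5 0.0854; 0 0 -0.05 -42 0.0854; 0 0 -0.05 -52.5 0.0854; 0 0 -0.05 -63 0.0854; 0 0 -0.05 -73.5 0.0854; 0 0 -0.05 -84 0.0854",
)

```text
clock: 5.4
eef_pos: [647.2, -90.3, 50.5]
tool_rot: [-3.141, 0.0, 1.825]
force: [-0.1, 0.0, 1.2]
width: 85.3
```

```bash
python3 d.py 649.7 -87.3 3 110.2;python3 - <<'E'
from h import *
p=snap('side','s2')
print(fit(p,'base',ROI['side']['base'],649,-87,20))
c=p['color'][90:250,230:430];a=cv2.resize(c,None,fx=3.5,fy=3.5,interpolation=cv2.INTER_CUBIC)
cv2.imwrite('pics/s2c.png',a[...,::-1])
E
```

```text
t=5.40 eef [647.2 -90.3  50.5] yaw 104.54 rp [-3.141  0.   ] w 85.3 F [-0.1  0.   1.2] | q1 0.30 q7 -0.00
delta m: 0.0022 0.0032 0.0475 turn -5.66
(np.float64(651.31), np.float64(-89.94), np.float64(21.72), np.float64(0.158))
```

View pics/s2c.png

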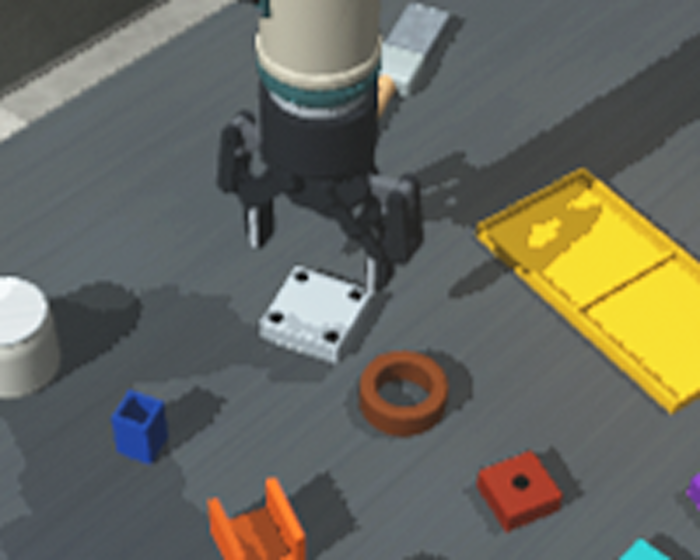

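```bash
python3 d.py 650.7 -89 4 110.2
```

```text
t=5.45 eef [647.1 -90.6  50.4] yaw 104.80 rp [-3.141  0.   ] w 85.4 F [ 0.2 -0.2 -0.8] | q1 0.30 q7 0.00
delta m: 0.0006 0.0039 0.0464 turn -5.40
```

Emit:
drive_tool(
  deltas="0.0006 0.0039 0.020 -5.4 0.0854; 0.0006 0.0039 0.035 -5.4 0.0854; 0.0006 0.0039 0.035 -5.4 0.0854; 0.0006 0.0039 0.035 -5.4 0.0854",
)

```text
clock: 5.95
eef_pos: [651.1, -88.4, 15.9]
tool_rot: [3.141, 0.0, 1.912]
force: [-0.1, -0.5, 0.1]
width: 85.7
```

```bash
python3 d.py 650.7 -89 4 110.2
```

```text
t=5.95 eef [651.1 -88.4  15.9] yaw 109.54 rp [3.141 0.   ] w 85.7 F [-0.1 -0.5  0.1] | q1 0.29 q7 0.05
delta m: -0.0004 -0.0005 0.0119 turn -0.66
```

Emit:
drive_tool(
  deltas="0 0 0.012 -0.66 0.0854; 0 0 0.012 -0.66 0.056; 0 0 0.012 -0.66 0.056; 0 0 0.012 -0.66 0.056; 0 0 0.012 -0.66 0.056; 0 0 0.012 -0.66 0.056; 0 0 0.012 -0.66 0.056",
)

```text
clock: 6.82
eef_pos: [650.6, -88.6, 3.7]
tool_rot: [-3.141, 0.0, 1.924]
force: [-1.7, -0.4, 3.9]
width: 59.9
```

```bash
python3 d.py 548 269.4 110 91.9
```

```text
t=6.83 eef [650.6 -88.6   3.7] yaw 110.26 rp [-3.141  0.   ] w 59.9 F [-1.7 -0.4  3.9] | q1 0.29 q7 0.05
delta m: 0.3714 0.0277 -0.1063 turn 18.36
```

Emit:
drive_tool(
  deltas="0 0 -0.05 0 0.05; 0 0 -0.1063 0 0.05; 0.06 0.0045 -0.1063 9 0.05; 0.12 0.009 -0.1063 18.36 0.05; 0.18 0.0135 -0.1063 18.36 0.05; 0.24 0.018 -0.1063 18.36 0.05; 0.30 0.0225 -0.1063 18.36 0.05; 0.35 0.026 -0.1063 18.36 0.05; 0.3714 0.0277 -0.1063 18.36 0.05; 0.3714 0.0277 -0.1063 18.36 0.05; 0.3714 0.0277 -0.1063 18.36 0.05",
)

```text
clock: 8.2
eef_pos: [548.9, 267.1, 109.3]
tool_rot: [-3.141, 0.002, 1.602]
force: [-0.0, -0.3, -5.4]
width: 60.2
```

```bash
python3 d.py 548 269.4 9 91.9
python3 - <<'E'
from h import *
p=snap('side','s3');q=snap('top','t3')
a=np.hstack([p['color'][150:350,130:380],q['color'][110:310,80:330]]);cv2.imwrite('pics/s3c.png',cv2.resize(a,None,fx=1.6,fy=1.6)[...,::-1])
E
```

```text
t=8.20 eef [548.9 267.1 109.3] yaw 91.79 rp [-3.141e+00  2.000e-03] w 60.2 F [-0.  -0.3 -5.4] | q1 -0.33 q7 -0.72
delta m: 0.0024 -0.0008 0.1003 turn -0.11
```

View pics/s3c.png

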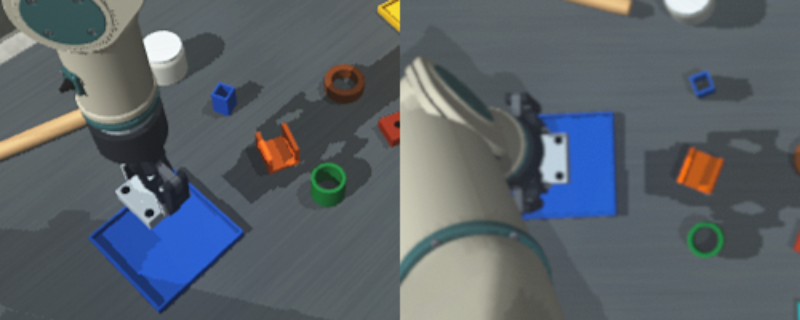

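Emit:
drive_tool(
  deltas="0.0024 -0.0008 0.05 -0.11 0.05; 0.0024 -0.0008 0.085 -0.11 0.05; 0.0024 -0.0008 0.096 -0.11 0.05; 0.0024 -0.0008 0.096 -0.11 0.05; 0.0024 -0.0008 0.096 -0.11 0.05",
)

```text
clock: 8.93
eef_pos: [548.8, 272.4, 15.5]
tool_rot: [3.139, -0.001, 1.605]
force: [0.4, 0.9, -4.3]
width: 59.6
```

```bash
python3 d.py 548 269.4 6.5 91.9
```

```text
t=8.93 eef [548.8 272.4  15.5] yaw 91.98 rp [ 3.139e+00 -1.000e-03] w 59.6 F [ 0.4  0.9 -4.3] | q1 -0.37 q7 -0.77
delta m: -0.0029 -0.0009 0.0090 turn 0.08
```

Emit:
drive_tool(
  deltas="-0.0029 -0.0009 0 0 0.05; -0.0029 -0.0009 0.002 0 0.05; -0.0029 -0.0009 0.004 0 0.05; -0.0029 -0.0009 0.004 0 0.05; -0.0029 -0.0009 0.004 0 0.05",
)

```text
clock: 9.55
eef_pos: [546.5, 269.1, 9.8]
tool_rot: [-3.141, 0.0, 1.606]
force: [-0.4, 0.1, -5.2]
width: 59.8
```

```bash
python3 d.py 548 269.4 6.5 91.9
```

```text
t=9.55 eef [546.5 269.1   9.8] yaw 92.02 rp [-3.141  0.   ] w 59.8 F [-0.4  0.1 -5.2] | q1 -0.37 q7 -0.77
delta m: 0.0003 0.0015 0.0033 turn 0.12
```

Emit:
drive_tool(
  deltas="0.0003 0.0015 0 0 0.05; 0.0003 0.0015 0 0 0.05;0.0003 0.0015 0 0 0.05",
)

```text
clock: 9.93
eef_pos: [548.0, 269.3, 9.9]
tool_rot: [-3.142, 0.0, 1.606]
force: [0.2, -0.4, -5.2]
width: 59.9
```

```bash
python3 d.py 548 269.4 6.5 91.9
```

```text
t=9.93 eef [548.  269.3   9.9] yaw 92.02 rp [-3.142  0.   ] w 59.9 F [ 0.2 -0.4 -5.2] | q1 -0.37 q7 -0.77
delta m: 0.0001 -0.0000 0.0034 turn 0.12
```

Emit:
drive_tool(
  deltas="0 0 0.002 0 0.05; 0 0 0.0036 0 0.05; 0 0 0.0036 0 0.05; 0 0 0.0036 0 0.05",
)

```text
clock: 10.42
eef_pos: [548.0, 269.3, 6.8]
tool_rot: [3.141, 0.0, 1.606]
force: [-0.6, -1.2, 2.9]
width: 60.1
```

```bash
python3 d.py 548 269.4 6.5 91.9
```

```text
t=10.43 eef [548.  269.3   6.8] yaw 92.02 rp [3.141 0.   ] w 60.1 F [-0.6 -1.2  2.9] | q1 -0.37 q7 -0.77
delta m: 0.0001 -0.0000 0.0003 turn 0.12
```

Emit:
drive_tool(
  deltas="0 0 0 0 0.08; 0 0 0 0 0.08; 0 0 0 0 0.08; 0 0 -0.05 0 0.08; 0 0 -0.11 0 0.08; 0 0 -0.11 0 0.08; 0 0 -0.11 0 0.08",
)

```text
clock: 11.3
eef_pos: [548.0, 269.1, 116.3]
tool_rot: [3.141, 0.0, 1.606]
force: [-0.5, -0.1, -0.2]
width: 80.1
```

```bash
python3 d.py 441.7 -72 110 69.5
```

```text
t=11.30 eef [548.  269.1 116.3] yaw 92.01 rp [3.141 0.   ] w 80.1 F [-0.5 -0.1 -0.2] | q1 -0.33 q7 -0.72
delta m: -0.3371 -0.1181 0.0063 turn 22.51
```

Emit:
drive_tool(
  deltas="-0.06 -0.021 0.0063 7 0.07; -0.12 -0.042 0.0063 14 0.07; -0.18 -0.063 0.0063 21 0.07; -0.24 -0.084 0.0063 22.51 0.07; -0.29 -0.102 0.0063 22.51 0.07; -0.3371 -0.1181 0.0063 22.51 0.07; -0.3371 -0.1181 0.0063 22.51 0.07; -0.3371 -0.1181 0.0063 22.51 0.07; -0.3371 -0.1181 0.0063 22.51 0.07",
)

```text
clock: 12.42
eef_pos: [442.2, -70.1, 109.6]
tool_rot: [-3.141, -0.001, 1.216]
force: [-0.0, -0.1, -0.7]
width: 69.9
```

```bash
python3 d.py 441.7 -72 4 69.5
python3 - <<'E'
from h import *
for c in ('top','side'):
    p=snap(c,c+'4'); 
    print(fit(p,'blue',ROI[c]['blue'],548,269.4,1.9))
    u,v=proj(p,np.array([[548,269.4,12.]]))[0].astype(int)
    print(fit(p,'base',(u,v,28),548,269.4,2,z0=3),u,v)
    print('step',fit(p,'step',ROI[c]['step'],442,-72,-20))
    a=p['color'][100:320,100:380];cv2.imwrite(f'pics/{c}4c.png',cv2.resize(a,None,fx=2,fy=2)[...,::-1])
E
```

```text
t=12.43 eef [442.2 -70.1 109.6] yaw 69.66 rp [-3.141e+00 -1.000e-03] w 69.9 F [-0.  -0.1 -0.7] | q1 0.25 q7 -0.54
delta m: -0.0020 0.0002 0.1056 turn 0.16
(np.float64(548.2), np.float64(268.96), np.float64(1.86), np.float64(0.019))
(np.float64(548.55), np.float64(271.3), np.float64(1.08), np.float64(0.066)) 180 213Traceback (most recent call last):
  File "<stdin>", line 7, in <module>
  File "h.py", line 45, in fit
    cs=np.vstack([np.argwhere(l==i)[:,::-1] for i in k]).astype(np.int32)
       ~~~~~~~~~^^^^^^^^^^^^^^^^^^^^^^^^^^^^^^^^^^^^^^^^
    return _nx.concatenate(arrs, 0, dtype=dtype, casting=casting)
           ~~~~~~~~~~~~~~~^^^^^^^^^^^^^^^^^^^^^^^^^^^^^^^^^^^^^^^
ValueError: need at least one array to concatenate
```

Run:
```python
from h import *
out=[]
for c in ('top','side'):
    p=snap(c,c+'4'); 
    print(c,fit(p,'blue',ROI[c]['blue'],548,269.4,1.9))
    u,v=proj(p,np.array([[548,269.4,12.]]))[0].astype(int)
    print(fit(p,'base',(u,v,28),548,269.4,2,z0=3),u,v)
    Q=sel(p,'base',(u,v,28),17,26); print(len(Q),rect(Q),Q.mean(0))
    a=p['color'][v-60:v+60,u-60:u+60];out.append(cv2.resize(a,None,fx=3,fy=3))
cv2.imwrite('pics/4c.png',np.hstack(out)[...,::-1])
```

```text
top (np.float64(548.24), np.float64(268.99), np.float64(1.83), np.float64(0.019))
(np.float64(548.48), np.float64(271.47), np.float64(1.45), np.float64(0.067)) 180 213
688 (array([548.4, 267.9]), array([61.2, 61.6]), 1.8) [548.5314412  267.30526759  20.70522009]
side (np.float64(547.98), np.float64(270.16), np.float64(1.84), np.float64(0.015))
(np.float64(549.76), np.float64(269.24), np.float64(2.44), np.float64(0.074)) 233 295
743 (array([547.1, 270.4]), array([61.7, 61.1]), 2.4) [546.14594265 271.03938465  22.10565498]
```

View pics/4c.png

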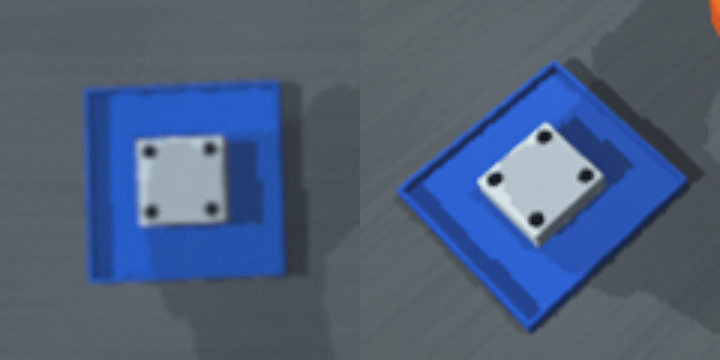

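Base plate sits centred (crop: plate centre ≈(180,180) in the tray's left crop; both cameras average to 547.8, 269.2). Red step plate next.

Emit:
drive_tool(
  deltas="-0.0017 0.0002 0.05 0.16 0.07; -0.0017 0.0002 0.09 0.16 0.07; -0.0017 0.0002 0.105 0.16 0.07; -0.0017 0.0002 0.105 0.16 0.07; -0.0017 0.0002 0.105 0.16 0.038; -0.0017 0.0002 0.105 0.16 0.038; -0.0017 0.0002 0.105 0.16 0.038; -0.0017 0.0002 0.105 0.16 0.038; -0.0017 0.0002 0.105 0.16 0.038",
)

```text
clock: 13.7
eef_pos: [441.9, -73.3, 6.3]
tool_rot: [3.14, 0.0, 1.21]
force: [-0.5, 1.0, 8.0]
width: 40.7
```

```bash
python3 d.py 441.6 -71.7 5 69.5
```

```text
t=13.70 eef [441.9 -73.3   6.3] yaw 69.36 rp [3.14 0.  ] w 40.7 F [-0.5  1.   8. ] | q1 0.27 q7 -1.13
delta m: 0.0014 -0.0008 0.0013 turn -0.14
```

Emit:
drive_tool(
  deltas="0 0 -0.002 0 0.075; 0 0 -0.002 0 0.075; 0.0014 0 -0.035 0 0.075; 0.0014 0 -0.035 -10.5 0.075; 0.0014 0 -0.035 -21 0.075; 0.0014 0 -0.035 -31.5 0.075; 0.0014 0 -0.035 -42 0.075; 0.0014 0 -0.035 -52.5 0.075; 0.0014 0 -0.035 -63 0.075; 0.0014 0 -0.035 -73.5 0.075; 0.0014 0 -0.035 -84 0.075; 0.0014 0 -0.035 -90 0.075",
)

```text
clock: 15.2
eef_pos: [441.9, -72.3, 40.0]
tool_rot: [3.142, -0.0, 2.785]
force: [-0.0, -0.3, -0.9]
width: 75.2
```

Emit:
drive_tool(
  deltas="0 0 0 0 0.075; 0 0 0 0 0.075",
)

```text
clock: 15.45
eef_pos: [442.0, -72.2, 40.0]
tool_rot: [-3.141, 0.0, 2.779]
force: [-0.6, 1.4, -0.3]
width: 75.0
```

```bash
python3 d.py 442.4 -72 8 159.4
```

```text
t=15.45 eef [442.  -72.2  40. ] yaw 159.24 rp [-3.141  0.   ] w 75.0 F [-0.6  1.4 -0.3] | q1 0.60 q7 0.17
delta m: -0.0003 0.0003 0.0320 turn -0.16
```

Emit:
drive_tool(
  deltas="0 0 0.02 0 0.075; 0 0 0.033 0 0.075; 0 0 0.033 0 0.075; 0 0 0.033 0 0.038; 0 0 0.033 0 0.038; 0 0 0.033 0 0.038; 0 0 0.033 0 0.038; 0 0 0.033 0 0.038",
)

```text
clock: 16.45
eef_pos: [442.3, -72.2, 7.9]
tool_rot: [-3.141, 0.001, 2.781]
force: [-0.6, -0.2, 5.2]
width: 40.3
```

```bash
python3 d.py 548 269.3 110 182
```

```text
t=16.45 eef [442.3 -72.2   7.9] yaw 159.34 rp [-3.141e+00  1.000e-03] w 40.3 F [-0.6 -0.2  5.2] | q1 0.56 q7 0.07
delta m: 0.0216 0.3568 -0.1021 turn -22.66
```

Emit:
drive_tool(
  deltas="0 0 -0.05 0 0.034; 0 0 -0.1021 0 0.034; 0.0036 0.06 -0.1021 -7 0.034; 0.0072 0.12 -0.1021 -14 0.034; 0.0108 0.18 -0.1021 -20 0.034; 0.0144 0.24 -0.1021 -22.66 0.034; 0.018 0.30 -0.1021 -22.66 0.034; 0.0205 0.34 -0.1021 -22.66 0.034; 0.0216 0.3568 -0.1021 -22.66 0.034; 0.0216 0.3568 -0.1021 -22.66 0.034; 0.0216 0.3568 -0.1021 -22.66 0.034; 0.0216 0.3568 -0.1021 -22.66 0.034",
)

```text
clock: 17.95
eef_pos: [547.7, 267.2, 108.9]
tool_rot: [-3.14, -0.0, -3.109]
force: [-0.3, -1.1, -2.8]
width: 40.3
```

```bash
python3 d.py 548 269.3 35 182
```

```text
t=17.95 eef [547.7 267.2 108.9] yaw -178.10 rp [-3.14 -0.  ] w 40.3 F [-0.3 -1.1 -2.8] | q1 0.03 q7 0.35
delta m: -0.0004 0.0021 0.0739 turn -0.10
```

Emit:
drive_tool(
  deltas="0 0.001 0.045 -0.1 0.034; 0 0.001 0.074 -0.1 0.034; 0 0.001 0.074 -0.1 0.034; 0 0.001 0.074 -0.1 0.034; 0 0.001 0.074 -0.1 0.034",
)

```text
clock: 18.58
eef_pos: [548.5, 271.0, 36.8]
tool_rot: [3.14, 0.002, -3.105]
force: [-1.0, -0.3, -3.4]
width: 40.3
```

```bash
python3 d.py 548 269.3 29.5 182
```

```text
t=18.57 eef [548.5 271.   36.8] yaw -177.92 rp [3.14e+00 2.00e-03] w 40.3 F [-1.  -0.3 -3.4] | q1 -0.01 q7 0.27
delta m: 0.0005 -0.0016 0.0073 turn 0.08
```

Emit:
drive_tool(
  deltas="0.0005 -0.0016 0.003 0 0.034; 0.0005 -0.0016 0.005 0 0.034; 0.0005 -0.0016 0.005 0 0.034; 0.0005 -0.0016 0.005 0 0.034",
)

```text
clock: 19.08
eef_pos: [547.1, 268.9, 30.1]
tool_rot: [3.141, -0.0, -3.105]
force: [0.3, 0.0, -3.1]
width: 40.2
```

```bash
python3 d.py 548 269.3 29 182
```

```text
t=19.07 eef [547.1 268.9  30.1] yaw -177.89 rp [ 3.141 -0.   ] w 40.2 F [ 0.3  0.  -3.1] | q1 -0.01 q7 0.27
delta m: -0.0009 0.0003 0.0011 turn 0.11
```

Emit:
drive_tool(
  deltas="-0.0009 0.0003 -0.0005 0.1 0.034; -0.0009 0.0003 -0.0005 0.1 0.034; -0.0009 0.0003 -0.0005 0.1 0.034",
)

```text
clock: 19.45
eef_pos: [548.0, 269.2, 30.6]
tool_rot: [3.142, 0.0, -3.107]
force: [1.0, -0.4, -3.3]
width: 40.1
```

```bash
python3 d.py 548 269.3 29 182
```

```text
t=19.45 eef [548.  269.2  30.6] yaw -177.99 rp [3.142 0.   ] w 40.1 F [ 1.  -0.4 -3.3] | q1 -0.01 q7 0.27
delta m: 0.0000 0.0001 0.0016 turn 0.01
```

Emit:
drive_tool(
  deltas="0 0 0.001 0 0.034; 0 0 0.002 0 0.034; 0 0 0.002 0 0.034",
)

```text
clock: 19.82
eef_pos: [548.0, 269.2, 29.0]
tool_rot: [-3.141, 0.0, -3.106]
force: [-1.5, -1.2, 2.0]
width: 40.1
```

Emit:
drive_tool(
  deltas="0 0 0 0 0.065; 0 0 0 0 0.065; 0 0 -0.05 0 0.065; 0 0 -0.1 0 0.065; 0 0 -0.1 0 0.065; 0 0 -0.1 0 0.065",
)

```text
clock: 20.58
eef_pos: [548.0, 268.6, 128.3]
tool_rot: [-3.141, 0.0, -3.107]
force: [0.2, -0.4, -0.1]
width: 65.2
```

```bash
python3 d.py 656 75.3 130 200.4
```

```text
t=20.57 eef [548.  268.6 128.3] yaw -178.00 rp [-3.141  0.   ] w 65.2 F [ 0.2 -0.4 -0.1] | q1 0.04 q7 0.37
delta m: -0.1012 -0.1970 -0.0017 turn -18.40
```

Emit:
drive_tool(
  deltas="-0.028 -0.055 0 -9 0.05; -0.056 -0.11 0 -18 0.05; -0.084 -0.165 0 -18.4 0.05; -0.1012 -0.197 0 -18.4 0.05; -0.1012 -0.197 0 -18.4 0.05; -0.1012 -0.197 0 -18.4 0.05; -0.1012 -0.197 0 -18.4 0.05",
)

```text
clock: 21.45
eef_pos: [655.1, 77.7, 128.3]
tool_rot: [3.141, -0.001, -2.782]
force: [1.1, 1.1, -0.7]
width: 50.3
```

```bash
python3 d.py 656 75.3 12 200.4;  python3 - <<'E'
from h import *
out=[]
for c in ('top','side'):
    p=snap(c,c+'5'); 
    for n,z0,zr in (('base',3,(17,26)),('step',21,(36,47))):
        u,v=proj(p,np.array([[548,269.4,z0+8.]]))[0].astype(int)
        Q=sel(p,n,(u,v,30),*zr); print(c,n,len(Q),rect(Q),fit(p,n,(u,v,30),548,269.3,2,z0=z0))
    a=p['color'][v-60:v+60,u-60:u+60];out.append(cv2.resize(a,None,fx=3,fy=3))
cv2.imwrite('pics/5c.png',np.hstack(out)[...,::-1])
E
```

```text
t=21.45 eef [655.1  77.7 128.3] yaw -159.41 rp [ 3.141e+00 -1.000e-03] w 50.3 F [ 1.1  1.1 -0.7] | q1 0.37 q7 1.05
delta m: -0.0000 -0.0025 0.1163 turn 0.19
top base 278 (array([548.5, 267.7]), array([61., 61.]), 2.2) (np.float64(548.5), np.float64(271.45), np.float64(1.22), np.float64(0.065))
top step 303 (array([547.2, 267.8]), array([38.7, 39.9]), 0.1) (np.float64(547.25), np.float64(271.96), np.float64(-0.77), np.float64(0.225))
side base 294 (array([547.2, 270.6]), array([61.9, 61.5]), 2.1) (np.float64(549.8), np.float64(269.13), np.float64(1.91), np.float64(0.083))
side step 347 (array([546.5, 270.9]), array([39.7, 40.6]), 2.9) (np.float64(551.62), np.float64(269.32), np.float64(-0.13), np.float64(0.268))
```

View pics/5c.png

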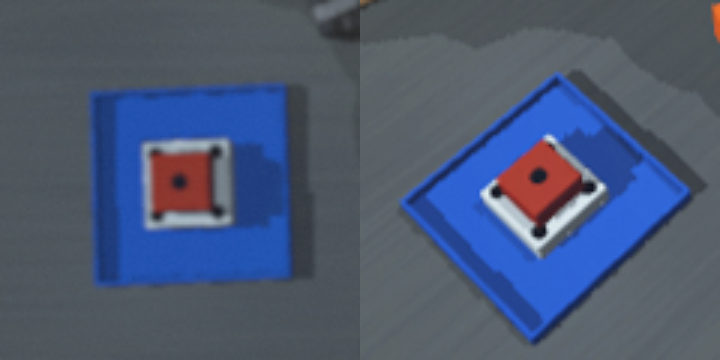

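Step plate is centred on the base plate (crop left: red ≈(181,182) in grey ≈(186,184)), about 1 mm or less off in the point clouds. Now the blue post.

Emit:
drive_tool(
  deltas="0 -0.0012 0.05 0.2 0.05; 0 -0.0012 0.1 0.2 0.05; 0 -0.0012 0.116 0.2 0.05; 0 -0.0012 0.116 0.2 0.05; 0 -0.0012 0.116 0.2 0.05",
)

```text
clock: 22.18
eef_pos: [657.8, 75.8, 14.9]
tool_rot: [3.141, 0.003, -2.789]
force: [0.7, 0.3, -0.3]
width: 50.2
```

```bash
python3 d.py 656 75.3 12 200.4
```

```text
t=22.18 eef [657.8  75.8  14.9] yaw -159.78 rp [3.141e+00 3.000e-03] w 50.2 F [ 0.7  0.3 -0.3] | q1 0.34 q7 0.96
delta m: 0.0019 0.0002 0.0029 turn -0.18
```

Emit:
drive_tool(
  deltas="0.0019 0.0002 0.003 -0.18 0.05; 0.0019 0.0002 0.003 -0.18 0.022; 0.0019 0.0002 0.003 -0.18 0.022; 0.0019 0.0002 0.003 -0.18 0.022; 0.0019 0.0002 0.003 -0.18 0.022; 0.0019 0.0002 0.003 -0.18 0.022",
)

```text
clock: 22.92
eef_pos: [655.1, 74.3, 10.5]
tool_rot: [-3.141, 0.001, -2.786]
force: [-0.8, -0.9, 5.6]
width: 24.9
```

```bash
python3 d.py 656 75.3 12 200.4
```

```text
t=22.93 eef [655.1  74.3  10.5] yaw -159.62 rp [-3.141e+00  1.000e-03] w 24.9 F [-0.8 -0.9  5.6] | q1 0.34 q7 0.96
delta m: -0.0012 0.0007 -0.0015 turn -0.02
```

Emit:
drive_tool(
  deltas="0 0 0 0 0.05; 0 0 0 0 0.05; -0.0012 0 -0.045 0 0.05; -0.0012 0 -0.045 10.5 0.05; -0.0012 0 -0.045 21 0.05; -0.0012 0 -0.045 31.5 0.05; -0.0012 0 -0.045 42 0.05; -0.0012 0 -0.045 52.5 0.05; -0.0012 0 -0.045 63 0.05; -0.0012 0 -0.045 73.5 0.05; -0.0012 0 -0.045 84 0.05; -0.0012 0 -0.045 90 0.05",
)

```text
clock: 24.42
eef_pos: [655.5, 74.7, 54.4]
tool_rot: [-3.141, -0.0, 1.923]
force: [-0.6, 0.5, -0.1]
width: 50.1
```

Emit:
drive_tool(
  deltas="0 0 0 0 0.05; 0 0 0 0 0.05",
)

```text
clock: 24.68
eef_pos: [655.6, 74.7, 54.4]
tool_rot: [-3.141, -0.0, 1.929]
force: [0.8, 1.1, -0.3]
width: 50.1
```

```bash
python3 d.py 656.2 74.7 13 110.4
```

```text
t=24.68 eef [655.6  74.7  54.4] yaw 110.50 rp [-3.141 -0.   ] w 50.1 F [ 0.8  1.1 -0.3] | q1 0.21 q7 -0.38
delta m: -0.0002 0.0006 0.0414 turn 0.10
```

Emit:
drive_tool(
  deltas="-0.0002 0.0006 0.025 0 0.05; -0.0002 0.0006 0.042 0 0.05; -0.0002 0.0006 0.042 0 0.05; -0.0002 0.0006 0.042 0 0.022; -0.0002 0.0006 0.042 0 0.022; -0.0002 0.0006 0.042 0 0.022; -0.0002 0.0006 0.042 0 0.022; -0.0002 0.0006 0.042 0 0.022",
)

```text
clock: 25.68
eef_pos: [656.7, 74.7, 13.1]
tool_rot: [3.141, 0.0, 1.927]
force: [-0.3, -0.7, 1.8]
width: 24.7
```

```bash
python3 d.py 547.6 269.4 130 92
```

```text
t=25.68 eef [656.7  74.7  13.1] yaw 110.38 rp [3.141 0.   ] w 24.7 F [-0.3 -0.7  1.8] | q1 0.19 q7 -0.42
delta m: 0.2205 -0.0344 -0.1169 turn 18.38
```

Emit:
drive_tool(
  deltas="0 0 -0.05 0 0.018; 0 0 -0.1169 0 0.018; 0.055 -0.009 -0.1169 9 0.018; 0.11 -0.018 -0.1169 18.38 0.018; 0.165 -0.026 -0.1169 18.38 0.018; 0.205 -0.032 -0.1169 18.38 0.018; 0.2205 -0.0344 -0.1169 18.38 0.018; 0.2205 -0.0344 -0.1169 18.38 0.018; 0.2205 -0.0344 -0.1169 18.38 0.018; 0.2205 -0.0344 -0.1169 18.38 0.018; 0.2205 -0.0344 -0.1169 18.38 0.018",
)

```text
clock: 27.05
eef_pos: [547.9, 268.2, 129.4]
tool_rot: [3.142, 0.0, 1.604]
force: [0.2, 0.5, -1.1]
width: 25.0
```

```bash
python3 d.py 547.6 269.4 62 92
```

```text
t=27.05 eef [547.9 268.2 129.4] yaw 91.90 rp [3.142 0.   ] w 25.0 F [ 0.2  0.5 -1.1] | q1 -0.13 q7 -0.97
delta m: 0.0012 -0.0003 0.0674 turn -0.10
```

Emit:
drive_tool(
  deltas="0.0005 0 0.04 -0.1 0.018; 0.0005 0 0.067 -0.1 0.018; 0.0005 0 0.067 -0.1 0.018; 0.0005 0 0.067 -0.1 0.018; 0.0005 0 0.067 -0.1 0.018",
)

```text
clock: 27.68
eef_pos: [548.2, 270.4, 64.0]
tool_rot: [3.139, -0.001, 1.607]
force: [-0.2, -0.3, -1.2]
width: 25.2
```

```bash
python3 d.py 547.6 269.4 58 92
```

```text
t=27.68 eef [548.2 270.4  64. ] yaw 92.09 rp [ 3.139e+00 -1.000e-03] w 25.2 F [-0.2 -0.3 -1.2] | q1 -0.17 q7 -1.03
delta m: -0.0010 -0.0006 0.0060 turn 0.09
```

Emit:
drive_tool(
  deltas="-0.001 -0.0006 0.004 0.09 0.018; -0.001 -0.0006 0.006 0.09 0.018; -0.001 -0.0006 0.006 0.09 0.018; -0.001 -0.0006 0.006 0.09 0.018",
)

```text
clock: 28.18
eef_pos: [546.7, 269.0, 56.6]
tool_rot: [3.141, -0.0, 1.606]
force: [0.1, -0.6, -0.3]
width: 25.3
```

```bash
python3 d.py 547.6 269.4 54.1 92
```

```text
t=28.18 eef [546.7 269.   56.6] yaw 92.03 rp [ 3.141 -0.   ] w 25.3 F [ 0.1 -0.6 -0.3] | q1 -0.17 q7 -1.04
delta m: 0.0004 0.0009 0.0025 turn 0.03
```

Emit:
drive_tool(
  deltas="0.0004 0.0009 0 0 0.018; 0.0004 0.0009 0 0 0.018; 0.0004 0.0009 0.0015 0 0.018; 0.0004 0.0009 0.0027 0 0.018; 0.0004 0.0009 0.0027 0 0.018; 0.0004 0.0009 0.0027 0 0.018",
)

```text
clock: 28.92
eef_pos: [547.6, 269.3, 54.0]
tool_rot: [3.142, 0.0, 1.606]
force: [-0.6, -0.9, 2.8]
width: 25.0
```

Emit:
drive_tool(
  deltas="0 0 0 0 0.045; 0 0 0 0 0.045; 0 0 -0.05 0 0.045; 0 0 -0.08 0 0.05; 0 0 -0.08 0 0.06; 0 0 -0.08 0 0.06",
)

```text
clock: 29.68
eef_pos: [547.3, 268.7, 133.2]
tool_rot: [-3.141, 0.001, 1.606]
force: [-0.1, -0.4, -0.2]
width: 60.3
```

```bash
python3 d.py 538.1 78.8 130 159.3
```

```text
t=29.68 eef [547.3 268.7 133.2] yaw 92.01 rp [-3.141e+00  1.000e-03] w 60.3 F [-0.1 -0.4 -0.2] | q1 -0.13 q7 -0.97
delta m: -0.1895 -0.0159 0.0032 turn -67.29
```

Emit:
drive_tool(
  deltas="-0.05 -0.004 0.003 -10 0.066; -0.10 -0.008 0.003 -20 0.066; -0.15 -0.012 0.003 -30 0.066; -0.1895 -0.0159 0.003 -40 0.066; -0.1895 -0.0159 0.003 -50 0.066; -0.1895 -0.0159 0.003 -60 0.066; -0.1895 -0.0159 0.003 -67.3 0.066; -0.1895 -0.0159 0.003 -67.3 0.066; -0.1895 -0.0159 0.003 -67.3 0.066; -0.1895 -0.0159 0.003 -67.3 0.066",
)

```text
clock: 30.92
eef_pos: [538.3, 79.4, 130.6]
tool_rot: [-3.141, -0.0, 2.78]
force: [0.0, -0.7, 0.3]
width: 66.1
```

```bash
python3 d.py 538.1 78.8 10 159.3;  python3 - <<'E'
from h import *
out=[]
for c in ('top','side'):
    p=snap(c,c+'6'); 
    for n,z0,zr in (('base',3,(17,26)),('step',21,(36,47)),('post',41,(72,90))):
        u,v=proj(p,np.array([[548,269.4,z0+DIM[n][2]]]))[0].astype(int)
        Q=sel(p,n,(u,v,30),*zr); print(c,n,len(Q),rect(Q))
    a=p['color'][v-60:v+60,u-60:u+60];out.append(cv2.resize(a,None,fx=3,fy=3))
cv2.imwrite('pics/6c.png',np.hstack(out)[...,::-1])
E
```

```text
t=30.93 eef [538.3  79.4 130.6] yaw 159.26 rp [-3.141 -0.   ] w 66.1 F [ 0.  -0.7  0.3] | q1 0.38 q7 0.22
delta m: -0.0000 -0.0006 0.1206 turn -0.04
top base 237 (array([548.6, 268.2]), array([61.3, 60.8]), 2.7)
top step 73 (array([547.2, 267.5]), array([36.7, 37.2]), 3.1)
top post 80 (array([547.8, 268.5]), array([25.5, 26.5]), 5.0)
side base 275 (array([546.1, 270.2]), array([59.1, 61.2]), 2.2)
side step 131 (array([545.2, 270.4]), array([37.8, 41.6]), 0.9)
side post 142 (array([546.9, 270.1]), array([27.3, 26.1]), 1.8)
```

View pics/6c.png

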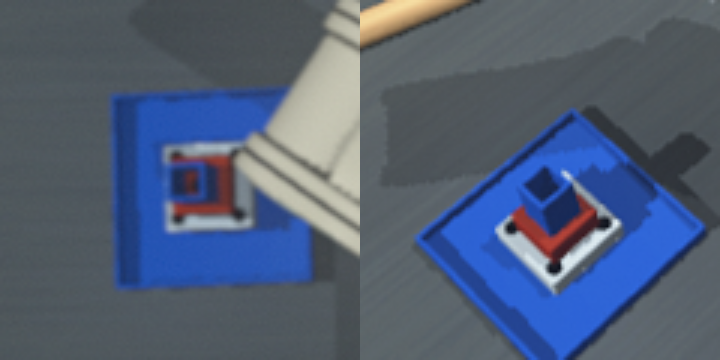

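Stack stands squared and centred: post, step and base agree within about 1 mm (side crop post ≈(548,195)). Now the channel.

Emit:
drive_tool(
  deltas="0 -0.0006 0.05 0 0.066; 0 -0.0006 0.1 0 0.066; 0 -0.0006 0.117 0 0.066; 0 -0.0006 0.117 0 0.066; 0 -0.0006 0.117 0 0.066",
)

```text
clock: 31.65
eef_pos: [539.3, 79.5, 15.4]
tool_rot: [3.14, 0.002, 2.781]
force: [-0.2, -1.0, 0.7]
width: 65.5
```

```bash
python3 d.py 538.1 78.8 11 159.3
```

```text
t=31.65 eef [539.3  79.5  15.4] yaw 159.32 rp [3.14e+00 2.00e-03] w 65.5 F [-0.2 -1.   0.7] | q1 0.28 q7 0.05
delta m: 0.0009 -0.0011 0.0044 turn 0.02
```

Emit:
drive_tool(
  deltas="0.0007 -0.0008 0.004 0 0.066; 0.0007 -0.0008 0.004 0 0.066; 0.0007 -0.0008 0.004 0 0.066",
)

```text
clock: 32.02
eef_pos: [537.4, 78.2, 10.2]
tool_rot: [3.141, 0.001, 2.78]
force: [-1.0, -1.1, 0.8]
width: 65.8
```

```bash
python3 d.py 538.1 78.8 11 159.3
```

```text
t=32.02 eef [537.4  78.2  10.2] yaw 159.31 rp [3.141e+00 1.000e-03] w 65.8 F [-1.  -1.1  0.8] | q1 0.28 q7 0.04
delta m: -0.0004 0.0008 -0.0008 turn 0.01
```

Emit:
drive_tool(
  deltas="-0.0004 0.0006 -0.001 0 0.066; -0.0004 0.0006 -0.001 0 0.042; -0.0004 0.0006 -0.001 0 0.042; -0.0004 0.0006 -0.001 0 0.042; -0.0004 0.0006 -0.001 0 0.042; -0.0004 0.0006 -0.001 0 0.042",
)

```text
clock: 32.78
eef_pos: [538.1, 78.8, 11.2]
tool_rot: [3.142, 0.001, 2.781]
force: [-0.6, 0.7, 6.4]
width: 45.2
```

```bash
python3 d.py 538.1 78.8 120 159.3; python3 d.py 560.7 -286.2 120 170.3
```

```text
t=32.77 eef [538.1  78.8  11.2] yaw 159.32 rp [3.142e+00 1.000e-03] w 45.2 F [-0.6  0.7  6.4] | q1 0.28 q7 0.05
delta m: -0.0000 0.0001 -0.1088 turn 0.02
t=32.77 eef [538.1  78.8  11.2] yaw 159.32 rp [3.142e+00 1.000e-03] w 45.2 F [-0.6  0.7  6.4] | q1 0.28 q7 0.05
delta m: -0.1501 -0.3334 -0.1088 turn -10.98
```

Emit:
drive_tool(
  deltas="0 0 -0.05 0 0.04; 0 0 -0.1088 0 0.04; -0.024 -0.054 -0.1088 -6 0.04; -0.049 -0.108 -0.1088 -11 0.04; -0.073 -0.162 -0.1088 -11 0.04; -0.098 -0.217 -0.1088 -11 0.04; -0.122 -0.271 -0.1088 -11 0.04; -0.14 -0.31 -0.1088 -11 0.04; -0.1501 -0.3334 -0.1088 -11 0.04; -0.1501 -0.3334 -0.1088 -11 0.04; -0.1501 -0.3334 -0.1088 -11 0.04; -0.1501 -0.3334 -0.1088 -11 0.04",
)

```text
clock: 34.28
eef_pos: [560.6, -284.4, 119.6]
tool_rot: [3.141, -0.0, 2.975]
force: [-0.9, 0.8, -2.6]
width: 44.8
```

```bash
python3 d.py 560.6 -286.3 25 170.25; python3 -c "
from h import *
p=snap('side','s7');a=p['color'][60:260,280:520];cv2.imwrite('pics/s7c.png',cv2.resize(a,None,fx=2.5,fy=2.5)[...,::-1])"
```

```text
t=34.27 eef [ 560.6 -284.4  119.6] yaw 170.47 rp [ 3.141 -0.   ] w 44.8 F [-0.9  0.8 -2.6] | q1 0.96 q7 1.09
delta m: -0.0003 -0.0018 0.0946 turn 0.22
```

View pics/s7c.png

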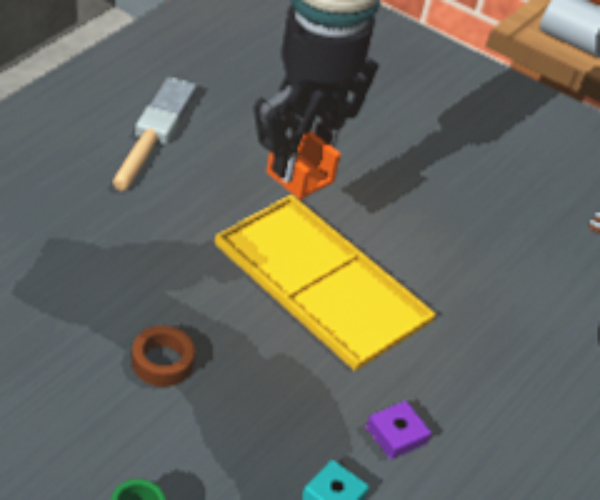

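Channel is held level, open side up, above the far pocket (crop ≈(303,165)).

Emit:
drive_tool(
  deltas="0 -0.001 0.05 0.2 0.04; 0 -0.001 0.094 0.2 0.04; 0 -0.001 0.094 0.2 0.04; 0 -0.001 0.094 0.2 0.04; 0 -0.001 0.094 0.2 0.04",
)

```text
clock: 34.95
eef_pos: [562.1, -287.2, 28.0]
tool_rot: [-3.141, 0.004, 2.969]
force: [0.8, 0.8, -2.6]
width: 45.1
```

```bash
python3 d.py 560.6 -286.3 17.5 170.25
```

```text
t=34.95 eef [ 562.1 -287.2   28. ] yaw 170.13 rp [-3.141  0.004] w 45.1 F [ 0.8  0.8 -2.6] | q1 0.93 q7 1.00
delta m: 0.0016 0.0006 0.0105 turn -0.12
```

Emit:
drive_tool(
  deltas="0.0012 0.0003 0.005 0 0.04; 0.0012 0.0003 0.01 0 0.04; 0.0012 0.0003 0.01 0 0.04; 0.0012 0.0003 0.01 0 0.04",
)

```text
clock: 35.45
eef_pos: [559.3, -286.7, 15.6]
tool_rot: [3.141, 0.0, 2.969]
force: [0.1, 0.5, -2.6]
width: 44.7
```

```bash
python3 d.py 560.6 -286.3 14.2 170.25
```

```text
t=35.45 eef [ 559.3 -286.7   15.6] yaw 170.12 rp [3.141 0.   ] w 44.7 F [ 0.1  0.5 -2.6] | q1 0.92 q7 0.99
delta m: -0.0012 0.0006 0.0014 turn -0.13
```

Emit:
drive_tool(
  deltas="-0.0012 0.0005 0 0 0.04; -0.0012 0.0005 0 0 0.04; -0.0012 0.0005 0.001 0 0.04; -0.0012 0.0005 0.0017 0 0.04; -0.0012 0.0005 0.0017 0 0.04",
)

```text
clock: 36.08
eef_pos: [560.5, -286.4, 14.3]
tool_rot: [-3.141, 0.0, 2.969]
force: [-1.2, 0.3, 1.7]
width: 44.8
```

Supported; release and go to the collar (445.3, 72).

Emit:
drive_tool(
  deltas="0 0 0 0 0.057; 0 0 0 0 0.057; 0 0 0 0 0.057; 0 0 -0.05 0 0.057; 0 0 -0.11 0 0.057; 0 0 -0.11 0 0.068; 0 0 -0.11 0 0.068",
)

```text
clock: 36.95
eef_pos: [560.1, -286.8, 123.7]
tool_rot: [-3.141, -0.0, 2.969]
force: [-1.2, -0.0, -1.0]
width: 67.8
```

```bash
python3 d.py 445.3 72 120 170.25
```

```text
t=36.95 eef [ 560.1 -286.8  123.7] yaw 170.10 rp [-3.141 -0.   ] w 67.8 F [-1.2 -0.  -1. ] | q1 0.97 q7 1.09
delta m: 0.1747 0.3337 0.0037 turn -0.15
```

Emit:
drive_tool(
  deltas="0.029 0.055 0.0037 0 0.068; 0.058 0.111 0.0037 0 0.068; 0.087 0.166 0.0037 0 0.068; 0.116 0.222 0.0037 0 0.068; 0.145 0.277 0.0037 0 0.068; 0.165 0.315 0.0037 0 0.068; 0.1747 0.3337 0.0037 0 0.068; 0.1747 0.3337 0.0037 0 0.068; 0.1747 0.3337 0.0037 0 0.068; 0.1747 0.3337 0.0037 0 0.068",
)

```text
clock: 38.2
eef_pos: [445.7, 70.9, 119.7]
tool_rot: [-3.141, -0.001, 2.967]
force: [-0.7, -0.3, 0.2]
width: 67.7
```

```bash
python3 d.py 445.3 72 15 170.25
python3 - <<'E'
from h import *
out=[]
for c in ('top','side'):
    p=snap(c,c+'8')
    print(c,fit(p,'yellow',ROI[c]['yellow'],508,-277,-9.7),'chan',end=' ')
    u,v=proj(p,np.array([[560.6,-286.3,39]]))[0].astype(int)
    Q=sel(p,'channel',(u,v,28),33,46); print(len(Q),rect(Q),fit(p,'channel',(u,v,28),560.6,-286.3,-9.7,z0=3))
    a=p['color'][v-40:v+80,u-60:u+60];out.append(cv2.resize(a,None,fx=3,fy=3))
cv2.imwrite('pics/8c.png',np.hstack(out)[...,::-1])
E
```

```text
t=38.20 eef [445.7  70.9 119.7] yaw 169.98 rp [-3.141e+00 -1.000e-03] w 67.7 F [-0.7 -0.3  0.2] | q1 0.42 q7 0.23
delta m: 0.0006 0.0010 0.1047 turn -0.27
top (np.float64(508.27), np.float64(-277.78), np.float64(-9.75), np.float64(0.035)) chan 133 (array([ 558.9, -285.7]), array([46.9, 46.5]), 79.5) (np.float64(558.98), np.float64(-286.58), np.float64(-9.88), np.float64(0.087))
side (np.float64(507.93), np.float64(-276.56), np.float64(-9.1), np.float64(0.026)) chan 112 (array([ 559. , -284.4]), array([50.4, 47.4]), 81.2) (np.float64(559.66), np.float64(-286.39), np.float64(-8.42), np.float64(0.025))
```

View pics/8c.png

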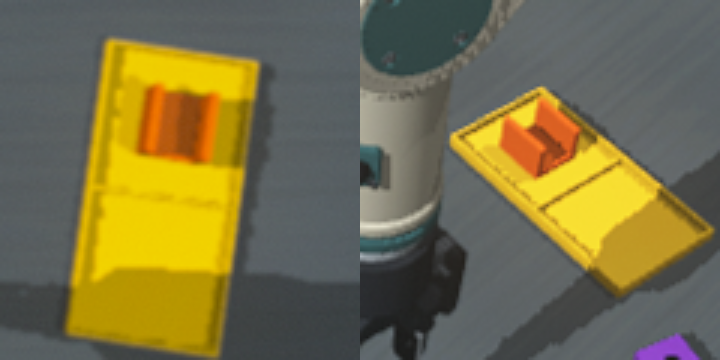

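Channel stands open side up, near the middle of the far pocket (crop left ≈(180,122)), within about 1.5 mm. Now the collar.

Emit:
drive_tool(
  deltas="0.0003 0.0005 0.05 0 0.068; 0.0003 0.0005 0.095 0 0.068; 0.0003 0.0005 0.106 0 0.068; 0.0003 0.0005 0.106 0 0.068; 0.0003 0.0005 0.106 0 0.068",
)

```text
clock: 38.92
eef_pos: [445.9, 72.8, 14.8]
tool_rot: [3.141, 0.001, 2.968]
force: [0.2, -0.1, 0.4]
width: 67.8
```

```bash
python3 d.py 445.3 72 12 170.25
```

```text
t=38.92 eef [445.9  72.8  14.8] yaw 170.08 rp [3.141e+00 1.000e-03] w 67.8 F [ 0.2 -0.1  0.4] | q1 0.27 q7 -0.05
delta m: 0.0005 -0.0009 0.0028 turn -0.17
```

Emit:
drive_tool(
  deltas="0.0003 -0.0006 0.003 0 0.068; 0.0003 -0.0006 0.003 0 0.068; 0.0003 -0.0006 0.002 0 0.044; 0.0003 -0.0006 0.002 0 0.044; 0.0003 -0.0006 0.002 0 0.044; 0.0003 -0.0006 0.002 0 0.044; 0.0003 -0.0006 0.002 0 0.044; 0.0003 -0.0006 0.002 0 0.044",
)

```text
clock: 39.92
eef_pos: [445.2, 72.1, 13.0]
tool_rot: [-3.141, 0.001, 2.969]
force: [-1.9, -0.9, 8.0]
width: 46.8
```

```bash
python3 d.py 455.4 -268.1 120 170.25
```

```text
t=39.92 eef [445.2  72.1  13. ] yaw 170.14 rp [-3.141e+00  1.000e-03] w 46.8 F [-1.9 -0.9  8. ] | q1 0.27 q7 -0.05
delta m: -0.0684 -0.3334 -0.1070 turn -0.11
```

Emit:
drive_tool(
  deltas="0 0 -0.05 0 0.042; 0 0 -0.107 0 0.042; -0.012 -0.058 -0.107 0 0.042; -0.024 -0.116 -0.107 0 0.042; -0.036 -0.174 -0.107 0 0.042; -0.048 -0.232 -0.107 0 0.042; -0.059 -0.289 -0.107 0 0.042; -0.065 -0.318 -0.107 0 0.042; -0.0684 -0.3334 -0.107 0 0.042; -0.0684 -0.3334 -0.107 0 0.042; -0.0684 -0.3334 -0.107 0 0.042; -0.0684 -0.3334 -0.107 0 0.042",
)

```text
clock: 41.42
eef_pos: [455.5, -266.2, 119.4]
tool_rot: [3.141, 0.0, 2.972]
force: [1.0, 0.9, -2.2]
width: 46.7
```

```bash
python3 d.py 455.4 -268.1 25 170.25
```

```text
t=41.42 eef [ 455.5 -266.2  119.4] yaw 170.29 rp [3.141 0.   ] w 46.7 F [ 1.   0.9 -2.2] | q1 1.08 q7 1.02
delta m: -0.0002 -0.0019 0.0944 turn 0.04
```

Emit:
drive_tool(
  deltas="0 -0.001 0.05 0 0.042; 0 -0.001 0.09 0 0.042; 0 -0.001 0.095 0 0.042; 0 -0.001 0.095 0 0.042; 0 -0.001 0.095 0 0.042",
)

```text
clock: 42.05
eef_pos: [456.4, -269.0, 25.9]
tool_rot: [-3.141, 0.003, 2.969]
force: [1.1, 0.4, -2.1]
width: 46.6
```

```bash
python3 d.py 455.4 -268.1 19 170.25
```

```text
t=42.05 eef [ 456.4 -269.    25.9] yaw 170.14 rp [-3.141e+00  3.000e-03] w 46.6 F [ 1.1  0.4 -2.1] | q1 1.00 q7 0.87
delta m: 0.0011 0.0007 0.0069 turn -0.11
```

Emit:
drive_tool(
  deltas="0.0006 0.0004 0.004 0 0.042; 0.0006 0.0004 0.007 0 0.042; 0.0006 0.0004 0.007 0 0.042; 0.0006 0.0004 0.007 0 0.042",
)

```text
clock: 42.55
eef_pos: [454.6, -268.4, 17.3]
tool_rot: [3.142, 0.0, 2.969]
force: [0.8, 0.9, -1.1]
width: 46.8
```

```bash
python3 d.py 455.4 -268.1 16 170.25
```

```text
t=42.55 eef [ 454.6 -268.4   17.3] yaw 170.12 rp [3.142 0.   ] w 46.8 F [ 0.8  0.9 -1.1] | q1 0.99 q7 0.86
delta m: -0.0008 0.0004 0.0013 turn -0.13
```

Emit:
drive_tool(
  deltas="-0.0008 0.0004 0 0 0.042; -0.0008 0.0004 0 0 0.042; -0.0008 0.0004 0.001 0 0.042; -0.0008 0.0004 0.0017 0 0.042; -0.0008 0.0004 0.0017 0 0.042",
)

```text
clock: 43.18
eef_pos: [455.4, -268.1, 16.1]
tool_rot: [-3.141, 0.0, 2.969]
force: [-2.2, 1.6, 5.0]
width: 46.9
```

Supported. Release, rise, and retreat clear toward the start side.

Emit:
drive_tool(
  deltas="0 0 0 0 0.058; 0 0 0 0 0.058; 0 0 0 0 0.058; 0 0 -0.05 0 0.058; 0 0 -0.11 0 0.058; 0 0 -0.15 0 0.07; 0.06 0 -0.18 0 0.07; 0.1 0.05 -0.18 0 0.07; 0.1 0.1 -0.18 0 0.07; 0.1 0.1 -0.18 0 0.07",
)

```text
clock: 44.42
eef_pos: [374.5, -149.4, 196.4]
tool_rot: [-3.141, 0.002, 2.976]
force: [0.0, -1.3, -0.4]
width: 70.0
```

Emit:
drive_tool(
  deltas="0.06 -0.06 0 0 0.07; 0.11 -0.12 0 0 0.07; 0.11 -0.18 0 0 0.07; 0.11 -0.24 0 0 0.07; 0.11 -0.3 0 0 0.07; 0.11 -0.36 0 0 0.07; 0.11 -0.40 0 0 0.07; 0.11 -0.40 0 0 0.07",
)

```text
clock: 45.42
eef_pos: [194.0, -532.5, 194.0]
tool_rot: [-3.141, 0.0, 2.96]
force: [-0.6, 0.8, 0.7]
width: 70.0
```

```bash
python3 d.py 455.4 -268.1 16 170.25
python3 - <<'E'
from h import *
out=[]
for c in ('top','side'):
    p=snap(c,c+'9')
    print(c,'blue',fit(p,'blue',ROI[c]['blue'],548,269.4,1.9),'yellow',fit(p,'yellow',ROI[c]['yellow'],508,-277,-9.7))
    for n,x,y,z0,zr in (('base',548,269,3,(17,26)),('step',548,269,21,(36,47)),('post',548,269,41,(72,90)),('channel',560.6,-286,3,(33,46)),('collar',455.4,-268,3,(37,50)),('ring',552,-78,0,(15,28))):
        u,v=proj(p,np.array([[x,y,z0+DIM[n][2]]]))[0].astype(int)
        Q=sel(p,n,(u,v,30),*zr)
        if len(Q)>5: print(n,len(Q),rect(Q), fit(p,n,(u,v,30),x,y,-9.7,z0=z0) if n in('channel','collar','ring') else '')
E
```

```text
t=45.42 eef [ 194.  -532.5  194. ] yaw 169.57 rp [-3.141  0.   ] w 70.0 F [-0.6  0.8  0.7] | q1 1.81 q7 1.82
delta m: -0.2093 0.3073 0.1780 turn -0.68
top blue (np.float64(548.16), np.float64(268.92), np.float64(1.91), np.float64(0.02)) yellow (np.float64(507.97), np.float64(-277.47), np.float64(-9.44), np.float64(0.037))
base 281 (array([548.6, 267.8]), array([60.8, 61.5]), 2.5) 
step 71 (array([547.1, 267.8]), array([37.8, 36.7]), 1.6) 
post 83 (array([548.3, 267.7]), array([25.3, 27.2]), 1.7) 
channel 129 (array([ 558.9, -285.2]), array([45.4, 46.1]), 79.6) (np.float64(559.85), np.float64(-286.05), np.float64(-7.02), np.float64(0.098))
collar 109 (array([ 456. , -266.6]), array([43.1, 40.1]), 89.3) (np.float64(456.35), np.float64(-267.3), -9.7, np.float64(0.261))
ring 314 (array([552.2, -78.9]), array([56.7, 56.8]), 89.2) (np.float64(551.96), np.float64(-78.65), -9.7, np.float64(0.07))
side blue (np.float64(547.93), np.float64(270.15), np.float64(2.02), np.float64(0.015)) yellow (np.float64(508.12), np.float64(-276.56), np.float64(-9.48), np.float64(0.027))
base 278 (array([546.1, 270.6]), array([61.1, 61.3]), 1.8) 
step 129 (array([545.9, 270.7]), array([38.5, 40.5]), 2.4) 
post 142 (array([547.1, 270.4]), array([28.1, 26.5]), 1.9) 
channel 115 (array([ 559.4, -284.5]), array([49.9, 49. ]), 80.1) (np.float64(559.86), np.float64(-286.47), np.float64(-8.64), np.float64(0.026))
collar 118 (array([ 455.1, -265.6]), array([46.1, 44. ]), 54.6) (np.float64(456.13), np.float64(-269.41), -9.7, np.float64(0.121))
ring 262 (array([550.5, -76.2]), array([58.7, 57.8]), 41.9) (np.float64(553.06), np.float64(-79.1), -9.7, np.float64(0.07))
```

View pics/top9.png

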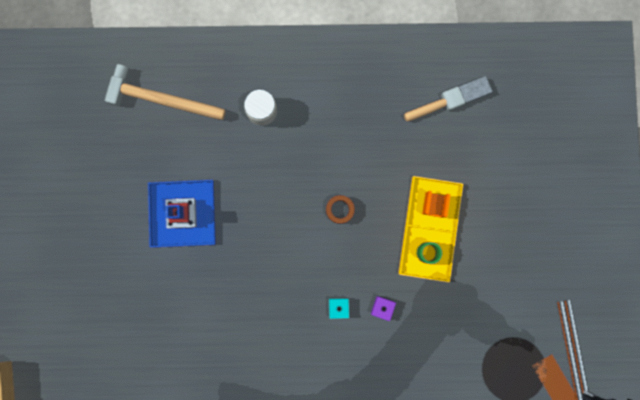

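View pics/side9.png

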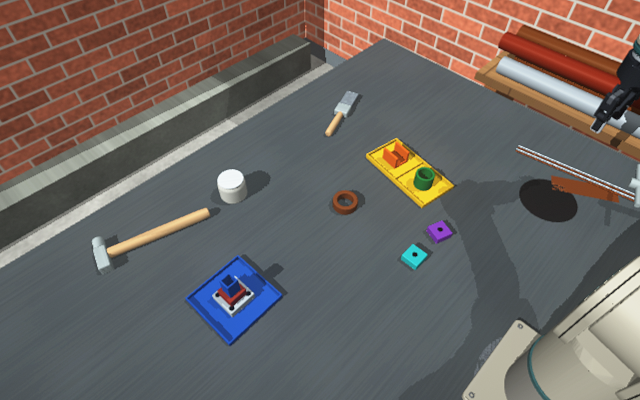

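Everything is in place: the stack is at side (233,288), the channel at (396,154), the collar at (425,178). The ring (345,202), the tin (232,186) and both look-alikes haven't moved.

Emit:
drive_tool(
  deltas="0 0 0 0 0.07; 0 0 0 0 0.07; 0 0 0 0 0.07",
)

```text
clock: 45.9
eef_pos: [197.2, -527.2, 195.8]
tool_rot: [-3.141, -0.0, 2.97]
force: [-1.0, -0.3, 0.1]
width: 70.2
```

```bash
python3 -c "
from h import *
s=ctrl.read_state(); print(s['clock'],abs(s['qd']).max(),s['force'])
print(ctrl.finish_job())"
```

```text
45.9 0.00513247719076755 [-1.01094708 -0.32931187  0.12991416]
the job is handed in; nothing more can be done
None
```

Both kits are built and the job was handed in at about 46 s, with everything released and the arm clear.

- **Blue tray:** I stacked the base plate, then the step plate, then the post. In the last pictures their centres agree to about 1 mm, their angles to about 1°, and the stack sits within about 1 mm of the tray's middle.
- **Yellow tray:** the channel stands open side up in the far pocket, and the collar stands on end in the near pocket. Each is about 1–1.5 mm or less from the middle of its pocket.
- **Left alone:** the ring measures the same as at the start. In the final pictures the tin and the purple and turquoise look-alikes appear unmoved.

**Checks that disagreed:**
- The two cameras differ by about 2–3 mm, mostly in y, so I used their average. For the base plate this matched the position where the gripper set it down.
- The outline fits were poor for the collar, for the channel in the top view and for the step plate, because of shadows and overlap. I relied there on depth measurements and on the gripper's release position.
- The channel showed about 1 mm short in x, and its angle fits ranged from -7.0° to -9.9° against about -9.5° for the tray. I left it as it was.

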